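# Open the squeeze-and-turn sprinkle tub and park its cap on the ledge

### The job

Open the sprinkle tub: squeeze the two yellow side tabs of its magenta cap inward and, keeping them squeezed, turn the cap about a quarter turn anticlockwise (seen from above) while it is still down on its neck, then lift it straight off. Set the cap down the right way up and level on top of the narrow raised wooden ledge and let go of it there without dropping it. Do not shove or knock over the glass, the white cup or the box of red sweets.

Things in the scene. Friction and masses are not known exactly. Their poses are not given: they have to be found in the camera images.
- tub: Cream sprinkle tub, 80 mm across, magenta band, fixed to the table by a black rubber suction foot 104 mm across. Origin: on its axis at table height; z up. Flat shoulder 90 mm above the table.
- neck_top (a point): Centre of the top of the tub's neck, 122 mm above the table. Neck 24 mm across; its bayonet flange, 33 mm across in two 60 degree sectors on the tub's +x and -x sides, holds the cap down by two inner lugs.
- dogs_a (a point): Midpoint of the tops of a pair of small fixed magenta dogs on the tub's shoulder, +y side, 27 to 33 mm from the axis, 8 mm high (tops 98 mm above the table). The foot of a cap tab stands between them with 1.5 mm play and blocks turning; with both tabs squeezed 5 mm or more the feet pass inside the dogs. Keep fingertips above 99 mm there.
- dogs_b (a point): The same for the pair of dogs on the tub's -y side.
- cap: Loose magenta cap, about 65 g, skirt 44 mm across, 34 mm high, open below. Origin: centre of its underside; z up. It starts locked on the tub, coaxial, origin 92 mm above the table, axes parallel to the tub's. Two yellow tabs on its +y and -y sides stay on it. With both squeezed it turns freely anticlockwise seen from above (clockwise is stopped).
- cap_top (a point): Centre of the cap's top face, 34 mm above its underside. The cap comes off upwards once turned 50 to 130 degrees (aim for 80 to 90), tabs still squeezed or not; raise it 35 mm or more to clear the neck.
- tab_a (a joint): Travel of the yellow tab on the cap's +y side, m: 0 = out (rest), 0.006 = fully squeezed in towards the cap's axis. Spring force 2 N at rest to 6 N fully in. A grip of 20 to 40 N holds both tabs home.
- tab_b (a joint): The same for the yellow tab on the cap's -y side.
- tab_a_pad (a point): Middle of the outer face of the +y tab's finger plate, 31 mm from the cap's axis at rest (25 mm squeezed) and 22 mm above the cap's underside. The plate is upright, 20 mm wide, 3 mm thick, from 9 to 33 mm above the cap's underside; its foot, 12 mm wide, reaches down to 1 mm above the underside. Over both tabs the cap measures 62 mm at rest, 50 mm squeezed.
- tab_b_pad (a point): The same for the tab on the -y side.
- ledge_top (a point): Centre of the top face of the narrow raised wooden ledge (fixed to the table): a level plank 140 mm long along its own x and 32 mm wide along its own y, top 60 mm above the table, on two 14 mm posts with 90 mm wide feet. The cap rests on it by its skirt, overhanging on both sides.
- glass: Bystander: loose drinking glass, 68 mm across, 105 mm high. Origin: centre of its underside.
- white_cup: Bystander: loose white plastic cup, 56 mm across the rim, 55 mm high. Origin: centre of its underside.
- candy_box: Bystander: loose clear box of red sweets, 85 x 65 x 25 mm. Origin: centre of its underside.
There are look-alikes about, which are no part of the job. Of the things like the tub, leave any that is orange or turquoise; of the rest the larger one is meant.

How it is judged:
On the way, in this order (a step that is already met when the one before it is completed fails the run):
1. both side tabs are squeezed in at least 4 mm while the cap still sits unturned on the tub (value of joint each of tab_a, tab_b above 0.004 m and angle between the x axis of cap and the x axis of tub, either way round below 0.2 rad and z of cap in the frame of tub between 0.086 and 0.0965 m and horizontal distance between cap and tub below 0.006 m), for 0.1 s.
2. the cap is turned by more than 45 degrees with its tabs squeezed while still down on the neck (angle between the x axis of cap and the x axis of tub, either way round above 0.79 rad and value of joint each of tab_a, tab_b above 0.004 m and z of cap in the frame of tub between 0.086 and 0.0965 m and horizontal distance between cap and tub below 0.006 m), for 0.05 s.
At the end, for the whole second after the job is handed in: The cap rests, released and still, right way up (within about 6 degrees) on top of the ledge: its underside within 4 mm of the ledge's top face, its centre over the plank (within 18 mm of the plank's centre line and 75 mm of its middle) (z of cap in the frame of ledge_top between -0.003 and 0.004 m and x of cap in the frame of ledge_top between -0.075 and 0.075 m and y of cap in the frame of ledge_top between -0.018 and 0.018 m and angle between cap's own z axis and vertical below 0.1 rad and linear speed of cap below 0.02 m/s and angular speed of cap below 0.2 rad/s and contact force between the fingers and cap below 0.05 N); the robot touches nothing.
It fails at once if the cap is dropped (falls freely, untouched by the fingers, faster than 0.5 m/s: more than about 13 mm) (contact force between the fingers and cap below 0.05 N and linear speed of cap above 0.5 m/s).
It fails at once if a loose bystander is pushed more than 30 mm or knocked over (distance of any of glass, white_cup, candy_box from where it was at the start of the episode above 0.03 m or angle between any of glass, white_cup, candy_box's own z axis and vertical above 0.5 rad).
It also fails if it takes over 48 s, if anything falls off the work surface, if the arm or the gripper's body presses on something with over 40 N, if the wrist force passes 120 N, or if a joint passes its speed limit or range.

### The arm

A 6-joint arm with a two-finger parallel gripper is mounted at the origin on the work surface. World frame = base frame: x ahead of the robot, y to its left, z up, the work surface at z = 0. Lengths are in m, angles in rad, forces in N, time in s.
With the tool pointing down it reaches from about 0.25 to 0.775 m from the base axis. Payload 4 kg.
Tool frame: the origin (TCP) lies at the very end of the fingers, on their centre line; the grasp point (between the pads) lies 19 mm behind it; z points along the fingers, y is the direction in which the jaws open and shut (so a half turn about z gives the same grasp; the last joint's range is limited). The gripper opens to 94 mm and grips with 3 to 60 N. Pads are 16 mm wide; open, the fingers measure 119 mm over their backs; the gripper's body (75 mm by 177 mm) begins 78 mm behind the grasp point.
Start: joints at [-1.385, 0.087, 1.371, -0, 1.684, -0.103], TCP at [0.157, -0.527, 0.167] pointing down, gripper open.
Joint ranges: [-3.1, 3.1], [-0.76, 2.03], [0.27, 2.55], [-1.08, 4.22], [0.17, 2.65], [-2.57, 2.57]. Speed limits (rad/s): [2.79, 2.79, 3.14, 3.14, 3.14, 3.14].

### API

Orientations are given as [roll, pitch, yaw] about the fixed x, y, z axes, in that order (R = Rz(yaw) Ry(pitch) Rx(roll)).
In Python, from bench import robot, snapshot, calibration gives the robot as it stands. The module is installed in compiled form; this text tells all that it offers.
- The arm moves only by the tool servo_tool, never from a script. Its argument "series" is text: rows parted by semicolons, each of 5 numbers parted by spaces: the closure, from -1 (fully open) to 1 (shut), then the shift along the tool's x, y, z in cm, then the turn about the tool's z in rad. A call has 1 to 20 rows; each row is the pose to reach, as a shift and turn from the pose commanded when the call began, along the tool's axes at that moment; what a row does not reach only later rows make up. A row lasts 1/12 s, in which the tool goes at most 41.7 mm and 7.16 degrees, less where a joint would pass 70% of its speed; a pose out of reach is approached as far as the arm can. A call with a gripper value outside its range is refused whole. The fingers move at their own pace and stop on an object; the grip force is fixed at half the most. Time passes only in rows, so rows that repeat a pose let the fingers close. It gives the time, the measured TCP pose, the force and the opening at its end, in the units of the state.
- robot.get_obs(): the state, without advancing time (a new reading comes with each control period).
- snapshot(name): name is "scene" or "top" or "wrist"; returns (picture, depth): 400x640x3 uint8, red, green, blue; 400x640 float32, m along the optical axis (not along the pixel's ray), 0 where there is no reading.
- calibration(name): a dict with "fx", "fy", "cx", "cy" (pixels), "rvec" (rotation vector, rad) and "tvec" (3), from world to camera coordinates, as OpenCV has them; the wrist camera has in their place "tool_from_camera" (4x4, takes a point from camera to tool coordinates, whose origin is the TCP and whose axes are the flange's). Camera axes: x right, y down, z forward; pixel columns grow to the right and rows downward; lengths in m; the calibration is good to about 2 mm. The wrist camera is an equidistant fisheye: a pixel r from the principal point sees the ray r / f radians off the axis. A picture is of the moment at which its call begins: read the wrist's pose just before it. calibration takes no time and is no camera call.
- robot.close_job(): hands the job in, once; it reports no verdict.
The state is a dict: "time": time; "joint_positions": joint angles; "qvel": joint speeds; "joint_torque": joint torques, N m; "tool_pos": TCP position; "ee_rot": TCP orientation; "wrist_force": force on the tool from outside, world axes, zero at the start; "wrist_torque": the same for the moment, N m; "width": finger opening in m.
Only numpy, scipy, OpenCV 4.12 (cv2) and the standard library are available. Lean on these libraries where they do the work, as an engineer would, in place of code of your own. Each camera call takes 0.05 s, during which the arm holds its last target. There are 200 camera calls.

## Working session

There is one attempt and no reset: what is moved stays moved. The work goes in short steps, Python scripts to look and compute and a tool call to move; the robot and the scene stay as the last step left them, time stands still between calls to the robot, and variables do not carry over. Pictures are saved under pics/ and viewed, about 8 in all and at most 12, crops included, and the job is handed in when it is done.

Besides the shell and the picture viewer there is one more tool, called after "Emit:" as name(argument=value, ...) on one line, values as JSON. servo_tool: Moves the arm, as the interface text tells. Its arguments: {"type":"object","properties":{"series":{"type":"string"}},"required":["series"]}

```bash
mkdir -p pics
cat > h.py <<'E'
import numpy as np, cv2
from bench import robot, snapshot, calibration
def snap(n,f):
    p,d=snapshot(n); cv2.imwrite('pics/'+f+'.png',p[:,:,::-1]); np.save('pics/'+f,d); return p,d
def world(n,u,v,d):
    c=calibration(n); R=cv2.Rodrigues(np.array(c['rvec'],float))[0]
    pc=np.stack([(u-c['cx'])/c['fx']*d,(v-c['cy'])/c['fy']*d,d+0*u],-1)
    return (pc-np.array(c['tvec']).ravel())@R
def cloud(n,d):
    v,u=np.mgrid[:400,:640].astype(float); return world(n,u,v,d)
E
python3 - <<'E'
from h import *
print(robot.get_obs()); print(calibration('wrist'))
a,_=snap('top','top'); b,_=snap('scene','scene')
E
```

```text
{'time': 0.0, 'joint_positions': array([-1.38508207e+00,  8.79672557e-02,  1.37222178e+00, -4.26732206e-05,
        1.68359122e+00, -1.03054203e-01]), 'qvel': array([ 0.00113429,  0.00109108,  0.00013093, -0.00130611, -0.00016731,
       -0.00026486]), 'joint_torque': array([ 5.93414188e-04, -3.40188682e+01, -3.02425468e+01,  7.17990263e-02,
        3.30485345e-02, -1.58468993e-04]), 'tool_pos': array([ 0.15651296, -0.52661203,  0.16591404]), 'ee_rot': array([-3.13941229e+00, -1.82855159e-04,  2.88763503e-01]), 'wrist_force': array([-0.22307789, -0.66055568, -0.01179125]), 'wrist_torque': array([ 0.02220827, -0.03119642, -0.01232578]), 'width': 0.09399976166192175}
{'fx': 309.70691628693146, 'fy': 309.70691628693146, 'cx': 322.8801211965679, 'cy': 198.3525270564422, 'tool_from_camera': array([[-2.86806900e-04, -9.68767939e-01, -2.47968947e-01,
         7.16162259e-02],
       [ 9.99999452e-01, -5.27593916e-04,  9.04586358e-04,
        -8.87720401e-04],
       [-1.00716117e-03, -2.47968552e-01,  9.68767559e-01,
        -2.17759486e-01],
       [ 0.00000000e+00,  0.00000000e+00,  0.00000000e+00,
         1.00000000e+00]])}
```

View pics/top.png

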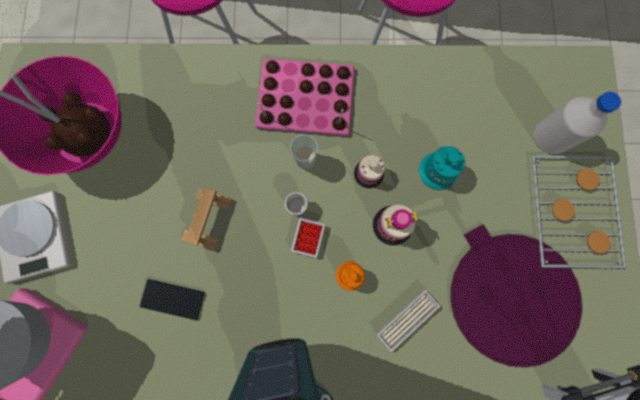

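View pics/scene.png

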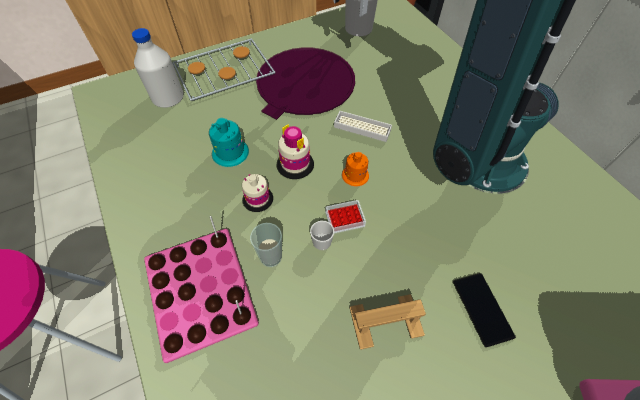

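The top view shows the target tub with its yellow tabs at about (400,220), the smaller look-alike at (370,170) and the ledge at (204,216). The glass is at (305,152), the cup at (296,203) and the candy box at (309,238). I'll measure these now.

Run:
```python
from h import *
for n in ('top','scene'):
    p=cv2.imread(f'pics/{n}.png'); d=np.load(f'pics/{n}.npy'); W=cloud(n,d); hsv=cv2.cvtColor(p,cv2.COLOR_BGR2HSV)
    H,S,V=[hsv[...,i].astype(int) for i in range(3)]; z=W[...,2]; ok=d>0
    print(n,'table z',np.median(z[(H>30)&(H<50)&ok]))
    roi=np.zeros_like(ok)
    if n=='top': roi[195:250,365:430]=1
    else: roi[115:185,270:320]=1
    ye=roi&(H>20)&(H<34)&(S>140)&ok
    k,l,s,c=cv2.connectedComponentsWithStats(ye.astype(np.uint8))
    for i in range(1,k):
        if s[i,4]>4: m=l==i; print(' yellow',c[i].round(1),s[i,4],np.median(W[m],0).round(4), W[m].min(0).round(3),W[m].max(0).round(3))
    mg=roi&(H>145)&(H<175)&(S>130)&ok&(z>.118)&(z<.135)
    print(' captop',mg.sum(),np.median(W[mg],0).round(4),((W[mg].min(0)+W[mg].max(0))/2).round(4),W[mg].max(0)-W[mg].min(0))
    br=(H>5)&(H<22)&(S>80)&ok&(z>.052)&(z<.068)&(abs(W[...,0]-W[(216 if n=='top' else 318),(204 if n=='top' else 392),0])<.12)
    roi2=np.zeros_like(ok)
    if n=='top': roi2[170:260,170:240]=1
    else: roi2[280:360,340:440]=1
    m=br&roi2
    pts=W[m][:,:2].astype(np.float32); r=cv2.minAreaRect(pts); print(' ledge',m.sum(),r,np.median(z[m]))
    if n=='top':
      for nm,(u,v) in dict(glass=(305,152),cup=(296,203),box=(309,238),orange=(350,276),small=(371,170),teal=(445,165)).items(): print(nm,W[v-3:v+4,u-3:u+4].reshape(-1,3).mean(0).round(3))
```

```text
top table z 0.0005178240380034129
 yellow [414.3 215.7] 23 [ 0.4843 -0.2611  0.123 ] [ 0.477 -0.264  0.104] [ 0.493 -0.258  0.127]
 yellow [389.1 221.7] 18 [ 0.4704 -0.2031  0.1228] [ 0.463 -0.213  0.093] [ 0.479 -0.2    0.127]
 captop 194 [ 0.4754 -0.2308  0.1263] [ 0.4769 -0.2318  0.1245] [0.04047981 0.04054251 0.01301582]
 ledge 780 ((0.4894244074821472, 0.24280239641666412), (0.03396805375814438, 0.14016447961330414), 74.60730743408203) 0.06063791157781499
glass [ 0.656 -0.008  0.046]
cup [0.533 0.015 0.005]
box [ 0.442 -0.02   0.014]
orange [ 0.349 -0.118  0.078]
small [ 0.603 -0.17   0.076]
teal [ 0.607 -0.338  0.112]
scene table z -2.7558526613735637e-05
 yellow [284.6 127.3] 26 [ 0.4891 -0.2624  0.1219] [ 0.476 -0.267  0.106] [ 0.496 -0.259  0.127]
 yellow [300. 143.] 44 [ 0.4733 -0.2047  0.1137] [ 0.463 -0.208  0.093] [ 0.482 -0.201  0.127]
 captop 165 [ 0.4828 -0.2279  0.1261] [ 0.4808 -0.2343  0.1244] [0.04253302 0.04215882 0.01258633]
 ledge 1143 ((0.4910794496536255, 0.24129429459571838), (0.032693833112716675, 0.1394416093826294), 73.78070068359375) 0.06000170952144514
```

Emit:
servo_tool(series="-1 0 0 -4.5 0;-1 39.1 -19.0 -4.5 0.045;-1 39.1 -19.0 -4.5 0.045;-1 39.1 -19.0 -4.5 0.045;-1 39.1 -19.0 -4.5 0.045;-1 39.1 -19.0 -4.5 0.045;-1 39.1 -19.0 -4.5 0.045;-1 39.1 -19.0 -4.5 0.045;-1 39.1 -19.0 -4.5 0.045;-1 39.1 -19.0 -4.5 0.045;-1 39.1 -19.0 -4.5 0.045;-1 39.1 -19.0 -4.5 0.045;-1 39.1 -19.0 -4.5 0.045;-1 39.1 -19.0 -4.5 0.045;-1 39.1 -19.0 -4.5 0.045;-1 39.1 -19.0 -4.5 0.045;-1 39.1 -19.0 -4.5 0.045")

```text
time: 1.52
tool_pos: [0.4764, -0.2349, 0.2121]
ee_rot: [3.141, 0.0, 0.241]
wrist_force: [1.6, -0.7, -0.2]
width: 0.0939
```

```bash
cat >> h.py <<'E'
from scipy.spatial.transform import Rotation as Ro
def wrist_cloud(d,o):
    # o: obs taken just before; equidistant fisheye, depth along the optical axis
    c=calibration('wrist'); v,u=np.mgrid[:400,:640].astype(float)
    x,y=(u-c['cx'])/c['fx'],(v-c['cy'])/c['fy']; th=np.hypot(x,y)+1e-9
    k=np.tan(np.minimum(th,1.5))/th
    pc=np.stack([x*k*d,y*k*d,d],-1); T=np.array(c['tool_from_camera'])
    pt=pc@T[:3,:3].T+T[:3,3]
    return pt, pt@Ro.from_euler('xyz',o['ee_rot']).as_matrix().T+o['tool_pos']
E
cat > look.py <<'E'
from h import *; import sys
o=robot.get_obs(); p,d=snap('wrist',sys.argv[1]); pt,W=wrist_cloud(d,o)
hsv=cv2.cvtColor(p,cv2.COLOR_RGB2HSV); H,S,V=[hsv[...,i].astype(int) for i in range(3)]; z=W[...,2]
print({k:np.round(o[k],4) for k in ('time','tool_pos','ee_rot','joint_positions','wrist_force','width')})
near=(np.hypot(W[...,0]-.4775,W[...,1]+.2325)<.05)&(d>0)
ye=near&(H>20)&(H<34)&(S>140)&(z>.12)
k,l,s,c=cv2.connectedComponentsWithStats(ye.astype(np.uint8))
for i in range(1,k):
    if s[i,4]>10: m=l==i; print('yellow',c[i].round(1),s[i,4],W[m].mean(0).round(4),'tool',pt[m].mean(0).round(4))
mg=near&(H>145)&(H<175)&(S>130)&(z>.121)
if mg.any(): print('captop',mg.sum(),((W[mg].min(0)+W[mg].max(0))/2).round(4),np.ptp(W[mg],0).round(4),'tool',((pt[mg].min(0)+pt[mg].max(0))/2).round(4),'z',np.median(z[mg]))
E
python3 look.py w1
```

```text
{'time': np.float64(1.5167), 'tool_pos': array([ 0.4764, -0.2349,  0.2121]), 'ee_rot': array([3.1413e+00, 3.0000e-04, 2.4150e-01]), 'joint_positions': array([-5.6460e-01,  4.0700e-02,  1.3313e+00, -4.0000e-04,  1.7694e+00,
        7.6470e-01]), 'wrist_force': array([ 1.5918, -0.675 , -0.2091]), 'width': np.float64(0.0939)}
yellow [293.5 188.5] 40 [ 0.4728 -0.2046  0.1247] tool [ 0.0038 -0.0303  0.0874]
yellow [351.1 189.1] 56 [ 0.4861 -0.2613  0.1249] tool [0.0031 0.0279 0.0873]
captop 879 [ 0.4797 -0.2472  0.2068] [0.0423 0.0695 0.1716] tool [0.0036 0.0123 0.0053] z 0.12596506109063993
```

View pics/w1.png

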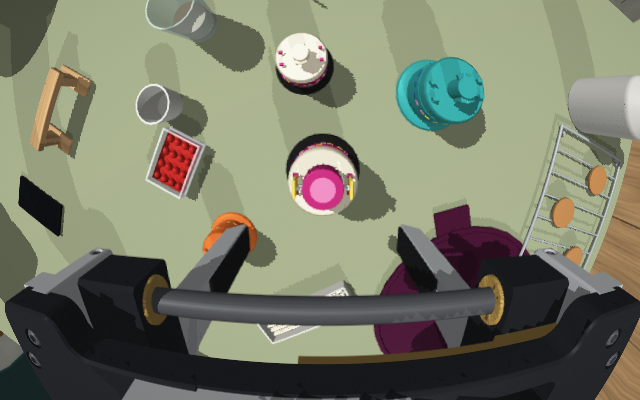

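The wrist view shows the cap at (322,188) with its tabs at (293,188) and (351,189), aligned with the jaws. The tool is about 3.5 mm off in x and 1 mm in y, so I'll correct that and descend.

Emit:
servo_tool(series="-1 0.35 -0.1 0 0.01;-1 0.35 -0.1 3 0.01;-1 0.35 -0.1 5 0.01;-1 0.35 -0.1 7 0.01;-1 0.35 -0.1 9 0.01;-1 0.35 -0.1 10 0.01;-1 0.35 -0.1 10.8 0.01;-1 0.35 -0.1 10.8 0.01;-1 0.35 -0.1 10.8 0.01;-1 0.35 -0.1 10.8 0.01")

```text
time: 2.4
tool_pos: [0.4813, -0.2325, 0.1056]
ee_rot: [3.14, -0.002, 0.234]
wrist_force: [0.2, -0.6, 0.8]
width: 0.0938
```

```bash
python3 look.py w2
python3 - <<'E'
from h import *
p=cv2.imread('pics/w2.png')[100:320,200:450]; cv2.imwrite('pics/w2c.png',cv2.resize(p,None,fx=2.4,fy=2.4))
E
```

```text
{'time': np.float64(2.4), 'tool_pos': array([ 0.4813, -0.2325,  0.1056]), 'ee_rot': array([ 3.1397e+00, -1.9000e-03,  2.3360e-01]), 'joint_positions': array([-0.5561,  0.0708,  1.5103, -0.    ,  1.5578,  0.7811]), 'wrist_force': array([ 0.2123, -0.625 ,  0.8109]), 'width': np.float64(0.0938)}
yellow [281.5 229.8] 111 [ 0.4729 -0.2045  0.1243] tool [-0.0017 -0.0291 -0.0188]
yellow [366.1 230.6] 123 [ 0.4857 -0.2614  0.1243] tool [-0.0024  0.0291 -0.0186]
captop 1861 [ 0.4791 -0.2328  0.1247] [0.0428 0.0424 0.0073] tool [-0.0019  0.0001 -0.0191] z 0.1259675921092926
```

View pics/w2c.png

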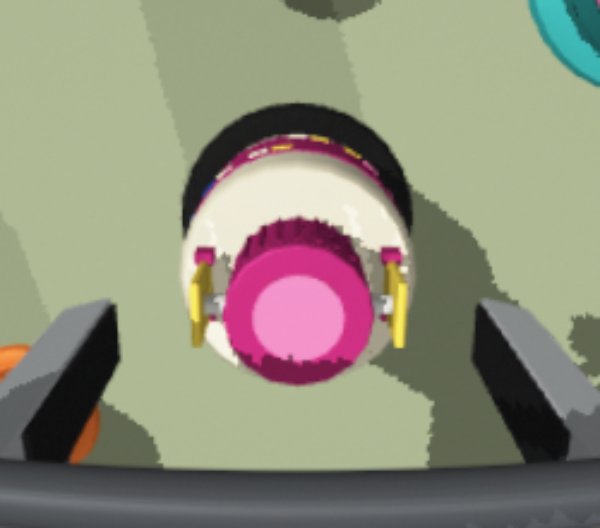

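The jaws are level with the tabs and centred in y, with the cap 2 mm back in tool x. I'll correct that and close.

Emit:
servo_tool(series="-1 -0.2 0 0.2 0;-1 -0.2 0 0.2 0;1 -0.2 0 0.2 0;1 -0.2 0 0.2 0;1 -0.2 0 0.2 0;1 -0.2 0 0.2 0;1 -0.2 0 0.2 0;1 -0.2 0 0.2 0;1 -0.2 0 0.2 0;1 -0.2 0 0.2 0;1 -0.2 0 0.2 0;1 -0.2 0 0.2 0;1 -0.2 0 0.2 0;1 -0.2 0 0.2 0")

```text
time: 3.62
tool_pos: [0.4785, -0.2324, 0.1021]
ee_rot: [3.142, 0.0, 0.234]
wrist_force: [0.8, 0.6, -0.1]
width: 0.0178
```

```bash
python3 look.py w3
python3 - <<'E'
from h import *
print(robot.get_obs()['width'])
p=cv2.imread('pics/w3.png')[100:320,200:450]; a=cv2.resize(p,(500,440))
s,_=snap('scene','s3'); b=cv2.resize(s[90:200,230:355,::-1],(500,440))
t,_=snap('top','t3'); c=cv2.resize(t[170:270,340:460,::-1],(500,440))
cv2.imwrite('pics/c3.png',cv2.resize(np.hstack([a,b]),(800,352)))
E
```

```text
{'time': np.float64(3.6167), 'tool_pos': array([ 0.4785, -0.2324,  0.1021]), 'ee_rot': array([3.1415, 0.    , 0.2338]), 'joint_positions': array([-5.5860e-01,  6.9100e-02,  1.5192e+00, -1.0000e-04,  1.5533e+00,
        7.7830e-01]), 'wrist_force': array([ 0.7518,  0.555 , -0.0575]), 'width': np.float64(0.0178)}
yellow [281.6 228.2] 118 [ 0.4726 -0.2045  0.1244] tool [ 0.0007 -0.0285 -0.0223]
yellow [368.1 227.4] 145 [ 0.4866 -0.2611  0.1244] tool [ 0.0012  0.0298 -0.0223]
captop 1347 [ 0.4838 -0.238   0.1963] [0.0526 0.0523 0.1505] tool [ 0.0015  0.0091 -0.0942] z 0.1260087452465894
0.013466879958557457
```

View pics/c3.png

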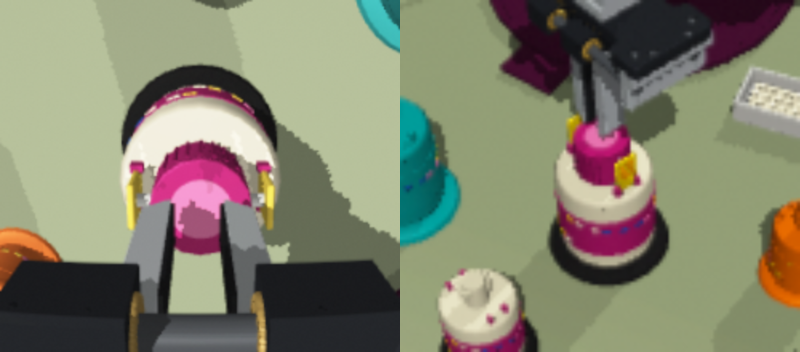

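Run:
```python
from h import *
o=robot.get_obs()
for f in ('w1','w2','w3'):
    d=np.load(f'pics/{f}.npy'); o2=dict(o)
    pt,_=wrist_cloud(d,o2)
    m=(d>0)&(d<.5)&(pt[...,2]<.03)&(pt[...,2]>-.12)&(abs(pt[...,1])<.07)
    if f!='w1': m&=(cv2.cvtColor(cv2.imread(f'pics/{f}.png'),cv2.COLOR_BGR2HSV)[...,1]<70)
    P=pt[m]; 
    for sgn in (-1,1):
        Q=P[P[:,1]*sgn>0]
        if len(Q): i=np.argsort(-Q[:,2])[:40]; print(f,sgn,len(Q),Q[i].mean(0).round(4),Q[:,0].max().round(4), Q[:,0].min().round(4))
W=cloud('scene',np.load('pics/s3.npy')); p=cv2.imread('pics/s3.png')
hs=cv2.cvtColor(p,cv2.COLOR_BGR2HSV)
m=(hs[...,1]<60)&(np.hypot(W[...,0]-.4785,W[...,1]+.2324)<.08)&(W[...,2]>.126)&(W[...,2]<.18)
v,u=np.where(m); P=W[m]
for z in np.arange(.126,.18,.006):
    k=abs(P[:,2]-z)<.003
    if k.any(): print(z.round(3),k.sum(),P[k].min(0).round(3),P[k].max(0).round(3),u[k].mean(),v[k].mean())
```

```text
w1 -1 2761 [ 0.0029 -0.0485 -0.04  ] 0.0101 -0.0105
w1 1 2756 [ 0.0033  0.0473 -0.0399] 0.0102 -0.0104
w2 -1 5041 [ 0.0695 -0.021   0.0277] 0.1554 -0.0411
w2 1 4405 [0.0355 0.014  0.0255] 0.1367 -0.0415
w3 -1 3797 [ 0.0832 -0.0229  0.0278] 0.1662 -0.0386
w3 1 3142 [0.0476 0.0108 0.0258] 0.1417 -0.025
0.126 1 [ 0.472 -0.234  0.127] [ 0.472 -0.234  0.127] 295.0 131.0
0.144 7 [ 0.481 -0.241  0.142] [ 0.49  -0.238  0.147] 288.57142857142856 126.28571428571429
0.15 18 [ 0.468 -0.246  0.147] [ 0.492 -0.213  0.153] 290.44444444444446 126.88888888888889
0.156 23 [ 0.468 -0.243  0.153] [ 0.49  -0.214  0.158] 292.9130434782609 126.26086956521739
0.162 30 [ 0.467 -0.249  0.159] [ 0.492 -0.214  0.165] 291.3333333333333 123.9
0.168 24 [ 0.468 -0.249  0.165] [ 0.492 -0.212  0.171] 291.9166666666667 122.70833333333333
0.174 29 [ 0.471 -0.248  0.171] [ 0.492 -0.213  0.177] 291.0344827586207 120.44827586206897
```

Both the wrist depth image (tip at tool z = -40 mm) and the scene camera (tips at z of about 0.142 with a reported TCP z of 0.102) put the real fingertips about 40 mm short of the reported TCP. The jaws closed in the air above the cap and touched nothing. I'll reopen and go about 38 mm lower.

Emit:
servo_tool(series="-1 0 0 0 0;-1 0 0 0 0;-1 0 0 0 0;-1 0 0 0 0;-1 0 0 0 0;-1 0 0 0 0;-1 0 0 0 0;-1 0 0 0 0;-1 0 0 0 0;-1 0 0 0 0;-1 0 0 0 0;-1 0 0 0 0;-1 0 0 0 0;-1 0 0 0 0;-1 0.1 0.05 1 0;-1 0.1 0.05 2 0;-1 0.1 0.05 3 0;-1 0.1 0.05 3.7 0;-1 0.1 0.05 3.7 0;-1 0.1 0.05 3.7 0")

```text
time: 5.43
tool_pos: [0.479, -0.2323, 0.0639]
ee_rot: [-3.14, 0.002, 0.234]
wrist_force: [-0.1, 0.6, 0.8]
width: 0.0938
```

```bash
python3 look.py w4
python3 - <<'E'
from h import *
d=np.load('pics/w4.npy');pt,_=wrist_cloud(d,robot.get_obs())
hs=cv2.cvtColor(cv2.imread('pics/w4.png'),cv2.COLOR_BGR2HSV)
for s in (-1,1):
    m=(d>0)&(hs[...,1]<60)&(abs(pt[...,1]*s-.055)<.014)&(pt[...,2]<-.02)&(pt[...,2]>-.1)&(abs(pt[...,0])<.02)
    P=pt[m]; print(s,len(P),np.sort(P[:,2])[-30:].mean(),P[:,1].min(),P[:,1].max())
p=cv2.imread('pics/w4.png')[100:320,200:450]; a=cv2.resize(p,(500,440))
s,_=snap('scene','s4'); b=cv2.resize(s[90:200,230:355,::-1],(500,440))
cv2.imwrite('pics/c4.png',cv2.resize(np.hstack([a,b]),(800,352)))
E
```

```text
{'time': np.float64(5.4333), 'tool_pos': array([ 0.479 , -0.2323,  0.0639]), 'ee_rot': array([-3.1401e+00,  1.6000e-03,  2.3380e-01]), 'joint_positions': array([-5.5800e-01,  9.3400e-02,  1.5705e+00, -1.0000e-04,  1.4799e+00,
        7.7900e-01]), 'wrist_force': array([-0.1327,  0.6093,  0.8266]), 'width': np.float64(0.0938)}
yellow [273.4 251.4] 193 [ 0.4731 -0.2045  0.1242] tool [ 0.0006 -0.0284 -0.0603]
yellow [377.1 251.6] 208 [ 0.4863 -0.2611  0.1242] tool [ 0.0004  0.0297 -0.0603]
captop 2787 [ 0.479  -0.233   0.1246] [0.0431 0.0422 0.0072] tool [-0.0002  0.0005 -0.0607] z 0.1259972524654044
-1 1909 -0.039378162279081357 -0.060188261290318346 -0.0469093478739998
1 1923 -0.03952307213710731 0.04553060296695665 0.05874832629944286
```

View pics/c4.png

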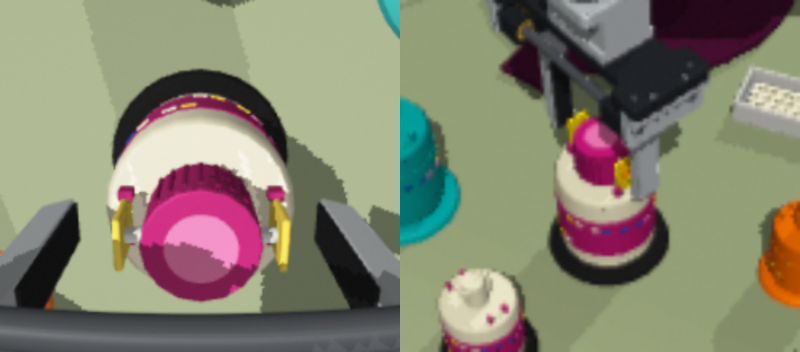

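The jaws now straddle both tabs, with tips at z of about 0.103, clear of the dogs. I'll shift 1 mm in y and close.

Emit:
servo_tool(series="-1 0 0.1 0 0;-1 0 0.1 0 0;1 0 0.1 0 0;1 0 0.1 0 0;1 0 0.1 0 0;1 0 0.1 0 0;1 0 0.1 0 0;1 0 0.1 0 0;1 0 0.1 0 0;1 0 0.1 0 0;1 0 0.1 0 0;1 0 0.1 0 0;1 0 0.1 0 0;1 0 0.1 0 0")

```text
time: 6.7
tool_pos: [0.4801, -0.2338, 0.0654]
ee_rot: [3.141, -0.0, 0.234]
wrist_force: [-0.3, 0.4, 2.3]
width: 0.0491
```

Width is 49 mm, so both tabs are squeezed. Next I turn 85° anticlockwise, which is negative about the downward tool z.

Emit:
servo_tool(series="1 0 0 0 -0.1;1 0 0 0 -0.2;1 0 0 0 -0.3;1 0 0 0 -0.4;1 0 0 0 -0.5;1 0 0 0 -0.6;1 0 0 0 -0.7;1 0 0 0 -0.8;1 0 0 0 -0.9;1 0 0 0 -1;1 0 0 0 -1.1;1 0 0 0 -1.2;1 0 0 0 -1.3;1 0 0 0 -1.4;1 0 0 0 -1.48;1 0 0 0 -1.48;1 0 0 0 -1.48;1 0 0 0 -1.48")

```text
time: 8.2
tool_pos: [0.4801, -0.2337, 0.0654]
ee_rot: [3.141, 0.0, 1.712]
wrist_force: [0.2, -1.0, 3.1]
width: 0.0491
```

```bash
python3 look.py w5
python3 - <<'E'
from h import *
p=cv2.imread('pics/w5.png')[100:320,200:450]; a=cv2.resize(p,(500,440))
s,_=snap('scene','s5'); b=cv2.resize(s[90:200,230:355,::-1],(500,440))
cv2.imwrite('pics/c5.png',cv2.resize(np.hstack([a,b]),(800,352)))
E
```

```text
{'time': np.float64(8.2), 'tool_pos': array([ 0.4801, -0.2337,  0.0654]), 'ee_rot': array([3.1411e+00, 4.0000e-04, 1.7121e+00]), 'joint_positions': array([-0.5593,  0.0936,  1.5672, -0.    ,  1.4801, -0.7006]), 'wrist_force': array([ 0.1847, -1.0187,  3.0627]), 'width': np.float64(0.0491)}
yellow [281.8 251. ] 206 [ 0.4566 -0.2356  0.1246] tool [ 0.0014 -0.0235 -0.0593]
yellow [363.9 250.5] 203 [ 0.5022 -0.2289  0.1245] tool [ 0.0016  0.0226 -0.0592]
captop 2747 [ 0.4653 -0.2334  0.1727] [0.071  0.0429 0.1032] tool [ 0.0004 -0.0137 -0.1073] z 0.12610230033830205
```

View pics/c5.png

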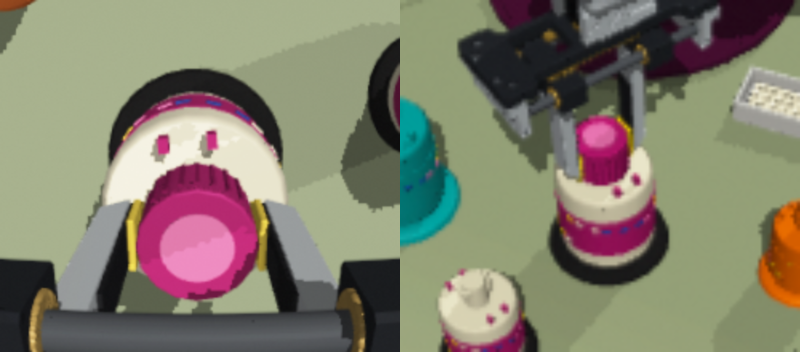

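The cap is turned about 85° with its tabs squeezed, and its top is still at 0.126, so it hasn't risen. Now I lift it.

Emit:
servo_tool(series="1 0 0 -0.5 0;1 0 0 -1.5 0;1 0 0 -2.5 0;1 0 0 -3.5 0;1 0 0 -5 0;1 0 0 -7 0;1 0 0 -9 0;1 0 0 -9 0;1 0 0 -9 0;1 0 0 -9 0")

```text
time: 9.13
tool_pos: [0.4796, -0.2334, 0.1544]
ee_rot: [-3.141, -0.0, 1.714]
wrist_force: [-0.2, -0.2, -0.6]
width: 0.0493
```

```bash
python3 look.py w6
```

```text
{'time': np.float64(9.1333), 'tool_pos': array([ 0.4796, -0.2334,  0.1544]), 'ee_rot': array([-3.1409e+00, -5.0000e-04,  1.7138e+00]), 'joint_positions': array([-5.5930e-01,  5.3600e-02,  1.4313e+00, -1.0000e-04,  1.6574e+00,
       -7.0230e-01]), 'wrist_force': array([-0.1559, -0.1851, -0.6009]), 'width': np.float64(0.0493)}
yellow [282.9 244.8] 293 [ 0.456  -0.2333  0.2092] tool [ 0.0035 -0.0233 -0.0547]
yellow [362.9 245. ] 281 [ 0.5014 -0.2269  0.2093] tool [ 0.0034  0.0225 -0.0549]
captop 3505 [ 0.4792 -0.2328  0.1992] [0.0425 0.0443 0.0362] tool [ 0.0007 -0.0003 -0.0448] z 0.21484891377711668
```

The cap came up with no slip and the tub stays put. Now I carry it across to above the ledge.

Emit:
servo_tool(series="1 2 0.3 -0.5 0;1 5 0.8 -1 0.03;1 8 1.3 -1 0.06;1 11 1.8 -1 0.1;1 14 2.3 -1 0.14;1 17 2.8 -1 0.18;1 20 3.3 -1 0.22;1 23 3.8 -1 0.26;1 26 4.3 -1 0.30;1 29 4.8 -1 0.33;1 32 5.3 -1 0.36;1 35 5.8 -1 0.4;1 38 6.3 -1 0.42;1 41 6.8 -1 0.42;1 44 7.3 -1 0.42;1 46 7.7 -1 0.42;1 46.9 7.8 -1 0.42;1 46.9 7.8 -1 0.42;1 46.9 7.8 -1 0.42;1 46.9 7.8 -1 0.42")

```text
time: 10.85
tool_pos: [0.4901, 0.2404, 0.1645]
ee_rot: [-3.141, 0.001, 1.293]
wrist_force: [0.5, -0.0, -0.4]
width: 0.0491
```

```bash
cat > look2.py <<'E'
from h import *; import sys
o=robot.get_obs(); p,d=snap('wrist',sys.argv[1]); pt,W=wrist_cloud(d,o)
hsv=cv2.cvtColor(p,cv2.COLOR_RGB2HSV); H,S,V=[hsv[...,i].astype(int) for i in range(3)]; z=W[...,2]
print({k:np.round(o[k],4) for k in ('time','tool_pos','ee_rot','wrist_force','width')})
near=(np.hypot(W[...,0]-.49,W[...,1]-.242)<.12)&(d>0)
mg=near&(H>145)&(H<178)&(S>100)&(z>.08)&(np.hypot(pt[...,0],pt[...,1])<.05)
zt=np.percentile(z[mg],90); t=mg&(abs(z-zt)<.004); P=W[t]
A=np.c_[P[:,:2]-P[:,:2].mean(0),np.ones(len(P))]; co=np.linalg.lstsq(A,P[:,2],rcond=None)[0]
print('captop',t.sum(),((P.min(0)+P.max(0))/2).round(4),'size',np.ptp(P,0).round(4),'tool',((pt[t].min(0)+pt[t].max(0))/2).round(4),'tilt',co.round(3))
br=near&(H>5)&(H<22)&(S>80)&(z>.053)&(z<.067)
r=cv2.minAreaRect(W[br][:,:2].astype(np.float32)); print('ledge',br.sum(),r,np.median(z[br]))
E
python3 look2.py w7
```

```text
{'time': np.float64(10.85), 'tool_pos': array([0.4901, 0.2404, 0.1645]), 'ee_rot': array([-3.1411e+00,  1.4000e-03,  1.2926e+00]), 'wrist_force': array([ 0.5318, -0.0014, -0.4446]), 'width': np.float64(0.0491)}
captop 4187 [0.4896 0.2406 0.2249] size [0.0426 0.0433 0.0054] tool [-0.     -0.0006 -0.0604] tilt [-0.002 -0.011  0.225]
ledge 3766 ((0.4898126721382141, 0.2434125542640686), (0.031650982797145844, 0.13911761343479156), 74.07949829101562) 0.06007806320888509
```

View pics/w7.png

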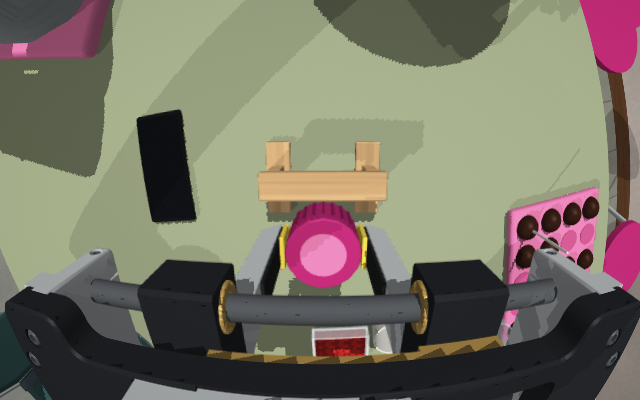

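Cap held level (tilt about 0.01 rad), aligned with the plank, and the ledge top reads 0.0601. The cap needs +2 mm in tool x, then about 131 mm down.

Emit:
servo_tool(series="1 0.2 0 1 0;1 0.2 0 3 0;1 0.2 0 5 0;1 0.2 0 7 0;1 0.2 0 9 0;1 0.2 0 10.5 0;1 0.2 0 11.5 0;1 0.2 0 12.2 0;1 0.2 0 12.6 0;1 0.2 0 12.6 0;1 0.2 0 12.6 0;1 0.2 0 12.6 0")

```text
time: 11.9
tool_pos: [0.4917, 0.2439, 0.0403]
ee_rot: [3.14, -0.001, 1.294]
wrist_force: [0.5, 0.3, 0.2]
width: 0.0487
```

```bash
python3 look2.py w8
```

```text
{'time': np.float64(11.9), 'tool_pos': array([0.4917, 0.2439, 0.0403]), 'ee_rot': array([ 3.1397e+00, -1.3000e-03,  1.2937e+00]), 'wrist_force': array([0.5089, 0.3438, 0.2152]), 'width': np.float64(0.0487)}
captop 4198 [0.4907 0.244  0.1006] size [0.0431 0.0431 0.0052] tool [ 0.     -0.0006 -0.0604] tilt [ 0.002 -0.009  0.101]
ledge 4410 ((0.4898773431777954, 0.24360521137714386), (0.03229394182562828, 0.13992725312709808), 74.15902709960938) 0.059988139063626225
```

Emit:
servo_tool(series="1 0 0 0.2 0;1 0 0 0.3 0;1 0 0 0.4 0;1 0 0 0.45 0;1 0 0 0.5 0;1 0 0 0.5 0;1 0 0 0.5 0;1 0 0 0.5 0")

```text
time: 12.62
tool_pos: [0.4908, 0.2436, 0.034]
ee_rot: [3.142, 0.0, 1.294]
wrist_force: [-0.1, 0.1, -0.9]
width: 0.049
```

```bash
python3 look2.py w9
```

```text
{'time': np.float64(12.6167), 'tool_pos': array([0.4908, 0.2436, 0.034 ]), 'ee_rot': array([3.1415e+00, 1.0000e-04, 1.2938e+00]), 'wrist_force': array([-0.0734,  0.0976, -0.9208]), 'width': np.float64(0.049)}
captop 4195 [0.49   0.2438 0.0946] size [0.0429 0.0434 0.0055] tool [-0.0003 -0.0007 -0.0606] tilt [-0.001 -0.009  0.095]
ledge 4492 ((0.4898344576358795, 0.24380497634410858), (0.03195153921842575, 0.1393766701221466), 74.16027069091797) 0.05998446899519724
```

Force is still only about −1 N (the cap's weight), so there is no contact yet. I'll lower about 1.5 mm more and watch the force.

Emit:
servo_tool(series="1 0 0 0.05 0;1 0 0 0.1 0;1 0 0 0.13 0;1 0 0 0.13 0;1 0 0 0.13 0")

```text
time: 13.08
tool_pos: [0.4909, 0.2437, 0.0334]
ee_rot: [3.141, -0.0, 1.294]
wrist_force: [-0.6, 1.0, 3.0]
width: 0.0489
```

Contact: +3 N. Releasing in place.

Emit:
servo_tool(series="-1 0 0 0 0;-1 0 0 0 0;-1 0 0 0 0;-1 0 0 0 0;-1 0 0 0 0;-1 0 0 0 0;-1 0 0 0 0;-1 0 0 0 0;-1 0 0 0 0;-1 0 0 0 0;-1 0 0 0 0;-1 0 0 0 0")

```text
time: 14.08
tool_pos: [0.4908, 0.2436, 0.0328]
ee_rot: [3.141, 0.0, 1.294]
wrist_force: [0.6, 0.3, -0.1]
width: 0.0945
```

```bash
python3 look2.py w10
```

```text
{'time': np.float64(14.0833), 'tool_pos': array([0.4908, 0.2436, 0.0328]), 'ee_rot': array([3.1414e+00, 1.0000e-04, 1.2938e+00]), 'wrist_force': array([ 0.6055,  0.31  , -0.133 ]), 'width': np.float64(0.0945)}
captop 4227 [0.4905 0.2439 0.094 ] size [0.0429 0.0429 0.0055] tool [ 0.0003 -0.0002 -0.0613] tilt [-0.    -0.009  0.094]
ledge 4081 ((0.48982158303260803, 0.24366292357444763), (0.032854899764060974, 0.13966311514377594), 73.838623046875) 0.05999844172091408
```

Cap top reads 0.094, which is the ledge's 0.060 plus 34 mm, and it is level and centred. Retreating straight up.

Emit:
servo_tool(series="-1 0 0 -1 0;-1 0 0 -3 0;-1 0 0 -6 0;-1 0 0 -9 0;-1 0 0 -12 0;-1 0 0 -15 0;-1 0 0 -15 0;-1 0 0 -15 0;-1 0 0 -15 0;-1 0 0 -15 0")

```text
time: 14.97
tool_pos: [0.4898, 0.2433, 0.181]
ee_rot: [-3.139, 0.002, 1.294]
wrist_force: [-0.4, 0.6, 0.2]
width: 0.0939
```

```bash
python3 look2.py w11
python3 - <<'E'
from h import *
s,_=snap('scene','s11')
E
```

```text
{'time': np.float64(14.9667), 'tool_pos': array([0.4898, 0.2433, 0.181 ]), 'ee_rot': array([-3.1390e+00,  2.1000e-03,  1.2938e+00]), 'wrist_force': array([-0.4234,  0.612 ,  0.2106]), 'width': np.float64(0.0939)}
captop 1353 [0.4906 0.2437 0.0944] size [0.0424 0.0425 0.0058] tool [0.0011 0.0011 0.0865] tilt [-0.001 -0.004  0.094]
ledge 2150 ((0.4899478852748871, 0.2431960254907608), (0.03201553598046303, 0.13984143733978271), 74.12104034423828) 0.060015487325613216
```

View pics/s11.png

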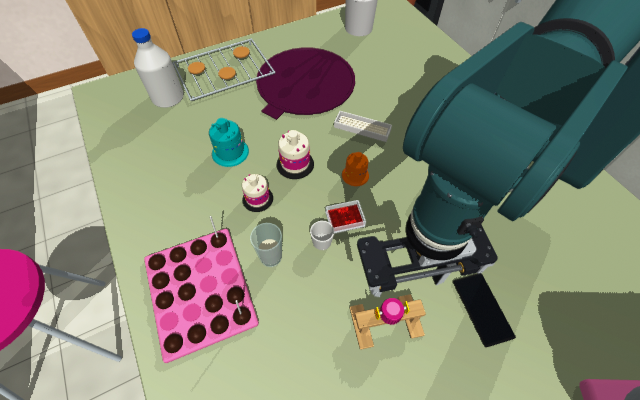

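The scene view shows the cap upright on the ledge at (392,310). The bystanders are where they started and the gripper is clear, so I'm handing in.

```bash
python3 -c "
from bench import robot
print(robot.close_job())"
```

```text
the job is handed in; nothing more can be done
None
```

The sprinkle tub is open and its cap sits on the wooden ledge. I handed the job in at about 15 s of the 48 s allowed, and no verdict was reported.

- **What I did:** I squeezed both tabs (jaw width 49 mm). I turned the cap about 85° anticlockwise while its top stayed at 0.126 m, so it was still down on the neck. Then I lifted it straight off without slip, lowered it until the wrist read about 3 N of contact, released it and backed the gripper off upwards.
- **Last checks:**
  - **Cap height:** the top measured 0.094 m, which is the 0.060 m ledge plus the 34 mm cap.
  - **Level and position:** tilt was under 0.01 rad and the cap was within about 1 mm of the plank's centre.
  - **Clearance:** the gripper was clear of the cap, and by eye in the scene picture the glass, cup and candy box had not moved.
- **What disagreed:** the fingertips really sit about 40 mm short of the reported tool point; the wrist depth image and the scene camera both showed this. Because of it, my first close shut in the air above the cap. It touched nothing, and I reopened and went 37 mm lower. All later heights used the measured fingertips.

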